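Divert the brass spacers into the green tray

TASK

Swing the yellow flap of the sorting chute fully over to one side so that the chute leads to the green tray, then tip the pan with the brass spacers over the top of the chute so that all three slide down into the green tray. Set the empty pan back down upright on the bench, and leave the pan with the black spacers alone.

Things in the scene. Friction and masses are not known exactly. Their poses are not given: they have to be found in the camera images.
- chute: fixed aluminium ramp; origin on the bench under its middle, x level and downhill, y across, z up. Slippery channel 290 long, 110 wide inside, 0.44 rad steep, walls 40 high; floor at z = 112 - 0.471 x mm from x = -131 (closed upper end, wall top z 212) to 131 (floor z 50). Pour at x -115 to -55. Below x = 63 a wedge splits it into a +y and a -y lane, each over a tray, one green, one red
- flap (a joint): angle of the yellow flap, rad, stops at -0.52 and 0.52, starts near 0, stays where left (1 N at the knob moves it). Its hinge stands square to the ramp at chute x = 63 mm, y = 0; the flap is 104 mm long, 33 high, reaching uphill from there. Positive: its uphill end is at the -y wall and parts run to the tray at +y; negative: the reverse. Fully over: beyond 0.38 either way
- flap_knob (a point): centre of the black ball knob (24 mm across) on a 10 mm post on the flap, 80 mm uphill of the hinge and 78 mm square above the ramp floor, clear above the walls: push it sideways. x runs along the flap to the hinge, z square to the ramp
- pan: steel scoop pan with the brass spacers, 113 x 64 mm, walls 26 high, slippery floor 3 thick, 160 g, loose. Origin: centre of underside; x points to the open end, whose lip is at x 60, z 12 (the last 35 mm of floor rise 15 degrees: tip 40 degrees or more). Grip the upright black tab at x = -40: 14 thick along x, 40 wide along y, top at z 70; keep fingertips above z 24 to clear the spacers
- pan_black: bystander: the same kind of pan, holding three black spacers; leave it alone
- tray_green: fixed green open tray under one exit of the chute, 160 x 104 mm, 40 mm high, walls 4 mm. Origin at the centre of its underside, axes as the chute's; it lies at chute x = 185 mm, y = +57 or -57 mm; a red tray lies under the other exit
- brass1: one of the three brass hexagonal spacers in the brass pan: 16 mm across flats, 15 mm tall, about 25 g, starting upright; origin at the centre of its underside
- brass2: one of the three brass hexagonal spacers in the brass pan: 16 mm across flats, 15 mm tall, about 25 g, starting upright; origin at the centre of its underside
- brass3: one of the three brass hexagonal spacers in the brass pan: 16 mm across flats, 15 mm tall, about 25 g, starting upright; origin at the centre of its underside
Things that resemble listed ones, but are neither listed nor needed, are in the scene too. Leave any blue, red or turquoise look-alike of the pan alone.

How it is judged:
On the way, in this order (a step that is already met when the one before it is completed fails the run):
1. the flap is swung over so that the chute leads to the green tray (((y of tray_green in the frame of chute above 0 m and value of joint flap above 0.38 rad) or (y of tray_green in the frame of chute below 0 m and value of joint flap below -0.38 rad))), for 0.1 s.
2. with the flap still set, brass spacers are tipped from the pan into the chute above the split (((y of tray_green in the frame of chute above 0 m and value of joint flap above 0.38 rad) or (y of tray_green in the frame of chute below 0 m and value of joint flap below -0.38 rad)) and angle between pan's own z axis and vertical above 0.3 rad and ((x of brass1 in the frame of chute between -0.14 and 0.03 m and y of brass1 in the frame of chute between -0.06 and 0.06 m and height (world z) of brass1 between 0.09 and 0.19 m) or (x of brass2 in the frame of chute between -0.14 and 0.03 m and y of brass2 in the frame of chute between -0.06 and 0.06 m and height (world z) of brass2 between 0.09 and 0.19 m) or (x of brass3 in the frame of chute between -0.14 and 0.03 m and y of brass3 in the frame of chute between -0.06 and 0.06 m and height (world z) of brass3 between 0.09 and 0.19 m))), for 0.02 s.
At the end, for the whole second after the job is handed in: All three brass spacers lie at rest inside the green tray (within its 160 x 104 mm outline, below its rim), the flap is still more than 0.38 rad over to the side that leads there, and the brass pan stands at rest, upright within 0.15 rad, with its underside within 8 mm of the bench (((y of tray_green in the frame of chute above 0 m and value of joint flap above 0.38 rad) or (y of tray_green in the frame of chute below 0 m and value of joint flap below -0.38 rad)) and x of brass1 in the frame of tray_green between -0.08 and 0.08 m and y of brass1 in the frame of tray_green between -0.052 and 0.052 m and z of each of brass1, brass2, brass3 in the frame of tray_green below 0.04 m and linear speed of each of brass1, brass2, brass3 below 0.05 m/s and x of brass2 in the frame of tray_green between -0.08 and 0.08 m and y of brass2 in the frame of tray_green between -0.052 and 0.052 m and x of brass3 in the frame of tray_green between -0.08 and 0.08 m and y of brass3 in the frame of tray_green between -0.052 and 0.052 m and angle between pan's own z axis and vertical below 0.15 rad and height (world z) of pan below 0.008 m and linear speed of pan below 0.03 m/s); the robot touches nothing.
It fails at once if the pan with the black spacers is moved more than 30 mm (distance of pan_black from where it was at the start of the episode above 0.03 m).
It also fails if it takes over 64 s, if anything falls off the work surface, if the arm or the gripper's body presses on something with over 40 N, if the wrist force passes 120 N, or if a joint passes its speed limit or range.

ROBOT

A 7-joint arm with a two-finger parallel gripper is mounted at the origin on the work surface. World frame = base frame: x ahead of the robot, y to its left, z up, the work surface at z = 0. Lengths are in m, angles in rad, forces in N, time in s.
With the tool pointing down it reaches from about 0.4 to 0.925 m from the base axis. Payload 4.1 kg.
Tool frame: the origin (TCP) lies on the centre line of the jaws, within the pads' length; the fingertips stand 19 mm ahead of it and the grasp point (between the pads) is the TCP; z points along the fingers, y is the direction in which the jaws open and shut (so a half turn about z gives the same grasp; the last joint's range is limited). The gripper opens to 85 mm and grips with 20 to 120 N. Pads are 22 mm wide; open, the fingers measure 114 mm over their backs; the gripper's body (76 mm by 85 mm) begins 54 mm behind the grasp point. The pads swing forward as they close: fully open they stand 13 mm farther back than shut.
Start: joints at [-1.388, 0.398, 0.045, 1.537, -0.019, 1.207, -0.051], TCP at [0.181, 0.624, 0.25] pointing down, gripper open.
Joint ranges: [-2.82, 2.82], [-0.49, 2.23], [-1.37, 1.46], [0, 2.46], [-1.36, 4.5], [0.23, 2], [-2.94, 2.94]. Speed limits (rad/s): [2.57, 2.57, 3.14, 3.14, 3.14, 3.14, 3.14].

INTERFACE

Orientations are given as a unit quaternion [w, x, y, z].
In Python, from workcell import robot gives the robot as it stands.
- The arm moves only by the tool step_arm, never from a script. Its argument "targets" is a list of rows, each a list of 5 numbers: the finger opening in cm, from 0 to 8.54, then the shift along the tool's x, y, z in cm, then the turn about the tool's z in degrees. A call has exactly 5 rows; each row shifts and turns the pose as measured when the row begins, along the tool's axes as they then stand; what a row does not reach is not made up. A row lasts 1/12 s, in which the tool goes at most 41.7 mm and 7.16 degrees, less where a joint would pass 70% of its speed; a pose out of reach is approached as far as the arm can. A call with a gripper value outside its range is refused whole. The fingers move at their own pace and stop on an object; "squeeze" is the grip in N (left out, the last holds). Time passes only in rows, so rows that do not move let the fingers close, or fill a call up. It gives the time, the measured TCP pose, the force and the opening at its end, in the units of the state.
- robot.sense(): the state, without advancing time (a new reading comes with each control period).
- robot.grab_frame(name): name is "scene" or "side" or "wrist"; returns a dict with "frame" (420x560x3 uint8, red, green, blue), "mtx" (3x3 intrinsics, pixels), "dist_coeffs" ([k1, k2, p1, p2, k3] as OpenCV has them; the pictures are not rectified), "eye" and "orientation" of the camera in the world. Camera axes: x right, y up, looking along -z (the intrinsics and any distortion apply to the point x, -y, -z); pixel columns grow to the right and rows downward; lengths in m; the calibration is good to about 2 mm. A picture is of the moment at which its call begins. There is no depth.
- robot.sign_off(): hands the job in, once; it reports no verdict.
The state is a dict: "time_s": time; "joints": joint angles; "joint_velocities": joint speeds; "joint_torque": joint torques, N m; "position": TCP position; "eef_rot": TCP orientation; "ft_force": force on the tool from outside, world axes, zero at the start; "wrist_torque": the same for the moment, N m; "gripper_width": opening from 0.0 (shut) to 1.0 (fully open).
Only numpy, scipy, OpenCV 4.12 (cv2) and the standard library are available. Lean on these libraries where they do the work, as an engineer would, in place of code of your own. Each camera call takes 0.05 s, during which the arm holds its last target. There are 200 camera calls.

## Working session

There is one attempt and no reset: what is moved stays moved. The work goes in short steps, Python scripts to look and compute and a tool call to move; the robot and the scene stay as the last step left them, time stands still between calls to the robot, and variables do not carry over. Pictures are saved under pics/ and viewed, about 8 in all and at most 12, crops included, and the job is handed in when it is done.

Besides the shell and the picture viewer there is one more tool, called as name(argument=value, ...) on one line, values as JSON. step_arm: Moves the arm, as the interface text tells. Its arguments: {"type":"object","properties":{"targets":{"type":"array","items":{"type":"array","items":{"type":"number"}}},"squeeze":{"type":"number"}},"required":["targets"]}

```bash
ls; mkdir -p pics
python3 - <<'E'
from workcell import robot
import cv2,pickle
d={}
for n in("scene","side","wrist"):
    f=robot.grab_frame(n);d[n]=f;cv2.imwrite(f"pics/{n}0.png",f["frame"][:,:,::-1]);print(n,f["mtx"].tolist(),f["dist_coeffs"],f["eye"],f["orientation"])
pickle.dump(d,open("f0.pkl","wb"));s=robot.sense();print(s)
E
```

```text
pics
scene [[484.6089533542949, 0.0, 278.7762442750848], [0.0, 484.6089533542949, 216.21748254509177], [0.0, 0.0, 1.0]] [-0.17041685  0.          0.          0.          0.        ] [1.01284385 0.84851309 1.14378002] [0.27060717 0.10027327 0.30554267 0.90739226]
side [[524.891630000877, 0.0, 284.1657888277202], [0.0, 524.891630000877, 206.49513916212715], [0.0, 0.0, 1.0]] [0.0382635 0.        0.        0.        0.       ] [ 0.52440301 -0.59349716  1.11484066] [ 0.93832048  0.34423512 -0.01902309 -0.02636233]
wrist [[309.5847412341642, 0.0, 282.536906163929], [0.0, 309.5847412341642, 210.30903215543248], [0.0, 0.0, 1.0]] [-0.06789413  0.          0.          0.          0.        ] [0.10005682 0.64637097 0.37295301] [ 0.78812571 -0.13245148 -0.09875181  0.5929271 ]
{'time_s': 0.15, 'joints': array([-1.38803661,  0.39902012,  0.04507365,  1.5375651 , -0.01869643,
        1.20693596, -0.05069226]), 'joint_velocities': array([ 1.95784788e-03, -1.86965514e-03,  8.23936374e-04, -1.62527943e-03,
       -1.77196431e-03,  1.54536541e-03,  9.38980680e-05]), 'joint_torque': array([ 1.54332349e-03, -4.75560701e+01,  1.36650972e+00, -2.54513937e+01,
        1.18112908e-02,  6.59257683e-03, -2.52547704e-05]), 'position': array([0.1805943 , 0.62393538, 0.24951542]), 'eef_rot': array([-4.55947573e-05,  1.40369749e-01,  9.90098867e-01, -7.52071607e-04]), 'ft_force': array([-0.18684539,  0.15714298,  1.29574241]), 'wrist_torque': array([-0.03185964, -0.00218538,  0.0081633 ]), 'gripper_width': 0.9992438534793491}
```

View pics/scene0.png

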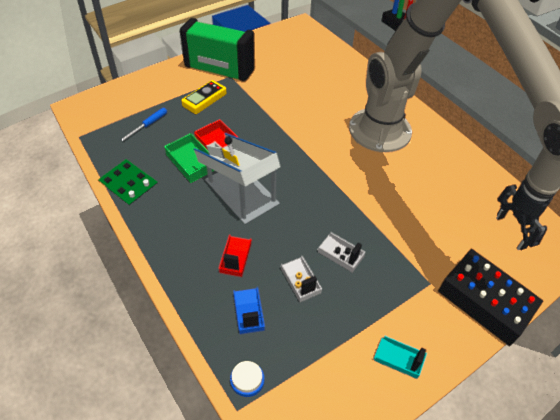

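View pics/side0.png

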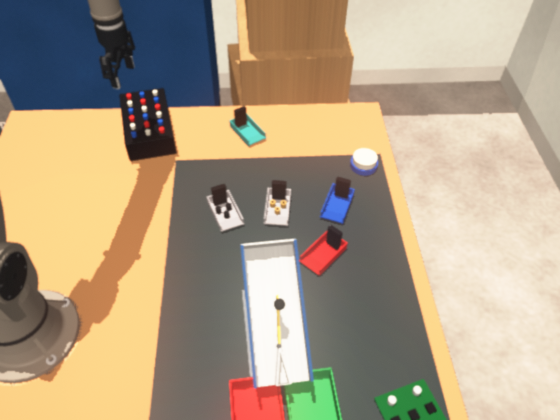

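Side view: grey pan with brass spacers at about (278,205), with its tab away from the chute. The grey pan with black spacers is at (225,207). Coloured look-alike pans: blue (338,203), red (323,252), turquoise (247,130). The knob is at (280,304), with the green tray at the right of the exit and the red one at the left. My choice is the grey pan with the brass parts; next I'll check it close up.

Run:
```python
import cv2
a=cv2.imread("pics/side0.png")[170:420,200:370];b=cv2.imread("pics/scene0.png")[120:310,180:380]
a=cv2.resize(a,None,fx=2.4,fy=2.4,interpolation=3)
b=cv2.resize(b,None,fx=3,fy=3,interpolation=3)
cv2.imwrite("pics/c1.png",a);cv2.imwrite("pics/c2.png",b)
```

```text
(no output)
```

View pics/c1.png

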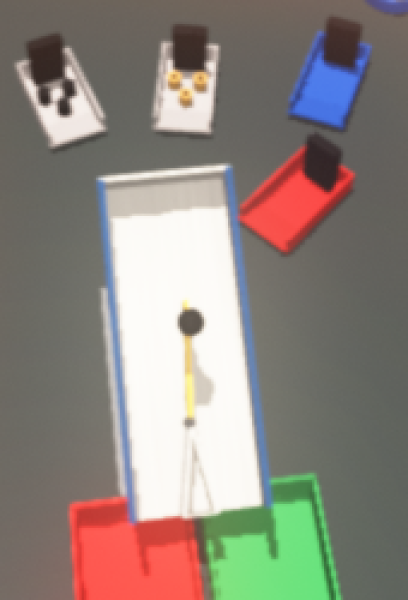

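View pics/c2.png

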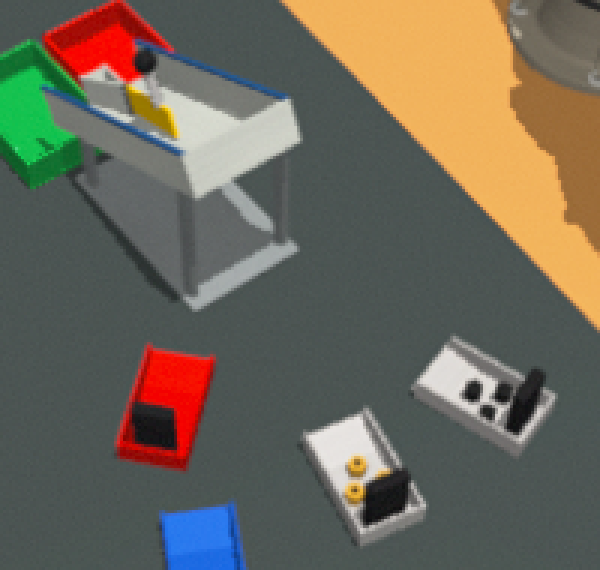

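The crop confirms the choice: the brass pan is at c1 (187,80) with its open end towards the chute, and the tray on the right (+world x) is green. Now the positions.

```bash
cat > h.py <<'E'
import numpy as np,cv2
from scipy.spatial.transform import Rotation as R
def ray(f,p):
    q=cv2.undistortPoints(np.array([[p]],float),f["mtx"],np.array(f["dist_coeffs"]))[0,0]
    w,x,y,z=f["orientation"]; d=R.from_quat([x,y,z,w]).apply([q[0],-q[1],-1]); return np.array(f["eye"]),d/np.linalg.norm(d)
def onz(f,p,z):
    o,d=ray(f,p); return (o+d*(z-o[2])/d[2]).round(4)
def tri(f,p,g,q):
    a,d=ray(f,p);b,e=ray(g,q); t=np.linalg.lstsq(np.c_[d,-e],b-a,rcond=None)[0]
    A=a+d*t[0];B=b+e*t[1]; return ((A+B)/2).round(4),np.linalg.norm(A-B).round(4)
E
python3 - <<'E'
from h import *
import pickle
d=pickle.load(open("f0.pkl","rb"));S,C=d["side"],d["scene"]
s=lambda u,v:(u/2.4+200,v/2.4+170)
c=lambda u,v:(u/3+180,v/3+120)
print("knob",tri(S,s(190,322),C,c(145,61)))
print("endtop",[onz(S,s(*p),.212) for p in((98,181),(231,166))])
print("endtop scene",[onz(C,c(*p),.212) for p in((184,154),(290,98))])
print("endtop tri",tri(S,s(98,181),C,c(290,98)),tri(S,s(231,166),C,c(184,154)))
print("exit",[onz(S,s(*p),.05) for p in((135,520),(268,505))])
print("trays top",[onz(S,s(*p),.04) for p in((70,506),(316,476))])
for n,f,k in(("S",S,s),("C",C,c)):
  pts=dict(S=[(174,25),(209,27)],C=[(366,487),(407,470)])[n]
  print("tabtop",n,[onz(f,k(*p),.07) for p in pts])
print("lip S",[onz(S,s(*p),.012) for p in((154,130),(213,133))])
print("lip C",[onz(C,c(*p),.026) for p in((302,434),(367,408))],"back C z0",[onz(C,c(*p),.0) for p in((362,545),(425,512))])
for n in("brass",):
  hsv=cv2.cvtColor(C["frame"],cv2.COLOR_RGB2HSV)
  for f in(S,C):
    h=cv2.cvtColor(f["frame"],cv2.COLOR_RGB2HSV); m=cv2.inRange(h,(10,110,90),(26,255,255))
    q=(slice(190,225),slice(262,292)) if f is S else (slice(265,292),slice(288,318))
    mm=np.zeros_like(m);mm[q]=m[q]
    nn,_,st,ce=cv2.connectedComponentsWithStats(mm)
    print([onz(f,p,.014) for p,t in zip(ce[1:],st[1:]) if t[4]>4])
# black tab mask centroid in side
E
```

```text
knob (array([ 0.5635, -0.0619,  0.1843]), np.float64(0.0012))
endtop [array([0.4897, 0.0669, 0.212 ]), array([0.6083, 0.0775, 0.212 ])]
endtop scene [array([0.6054, 0.0847, 0.212 ]), array([0.4899, 0.0772, 0.212 ])]
endtop tri (array([0.4881, 0.0721, 0.2059]), np.float64(0.003)) (array([0.6063, 0.0813, 0.2084]), np.float64(0.005))
exit [array([ 0.5121, -0.1737,  0.05  ]), array([ 0.627, -0.167,  0.05 ])]
trays top [array([ 0.456 , -0.1542,  0.04  ]), array([ 0.673 , -0.1393,  0.04  ])]
tabtop S [array([0.5723, 0.3851, 0.07  ]), array([0.6118, 0.3802, 0.07  ])]
tabtop C [array([0.61  , 0.3797, 0.07  ]), array([0.571 , 0.3853, 0.07  ])]
lip S [array([0.5449, 0.2803, 0.012 ]), array([0.6104, 0.2728, 0.012 ])]
lip C [array([0.6103, 0.2841, 0.026 ]), array([0.545 , 0.2932, 0.026 ])] back C z0 [array([0.6203, 0.3952, 0.    ]), array([0.5543, 0.399 , 0.    ])]
[array([0.5708, 0.3529, 0.014 ]), array([0.5995, 0.3502, 0.014 ]), array([0.5807, 0.3253, 0.014 ])]
[array([0.5836, 0.3317, 0.014 ]), array([0.569 , 0.3509, 0.014 ]), array([0.6008, 0.3537, 0.014 ])]
```

Working estimates:

| Item | Estimate |
|---|---|
| Chute origin | (0.558, -0.040), downhill along (0.083, -0.9965) |
| Knob | (0.5635, -0.062, 0.184) |
| Green tray | chute +y, so the knob goes to -y |
| Pan tab | (0.589, 0.380) |

First I'll turn the tool to line up with the chute axes and close the fingers.

step_arm(targets=[[0,0,0,-0.6,6.9],[0,0,0,-0.6,6.9],[0,0,0,-0.6,6.9],[0,0,0,-0.6,6.9],[0,0,0,-0.6,6.9]], squeeze=60)

```text
time_s: 0.57
position: [0.1801, 0.6215, 0.2761]
eef_rot: [0.001, 0.437, 0.899, -0.005]
ft_force: [1.1, -0.4, -0.4]
gripper_width: 0.3
```

step_arm(targets=[[0,0,0,0,6.9],[0,0,0,0,6.9],[0,0,0,0,6.9],[0,0,0,0,6.9],[0,0,0,0,6.9]])

```text
time_s: 0.98
position: [0.1799, 0.6213, 0.276]
eef_rot: [0.003, 0.693, 0.721, -0.005]
ft_force: [-0.1, 0.3, -0.5]
gripper_width: -0.001
```

step_arm(targets=[[0,-3.6,1.8,0,0],[0,-3.6,1.8,0,0],[0,-3.6,1.8,0,0],[0,-3.6,1.8,0,0],[0,-3.6,1.8,0,0]])

```text
time_s: 1.4
position: [0.2705, 0.4475, 0.2724]
eef_rot: [0.001, 0.687, 0.727, -0.007]
ft_force: [0.8, 0.7, 0.8]
gripper_width: 0.002
```

step_arm(targets=[[0,-3.5,2.0,0,0],[0,-3.5,2.0,0,0],[0,-3.5,2.0,0,0],[0,-3.5,2.0,0,0],[0,-3.5,2.0,0,0]])

```text
time_s: 1.82
position: [0.381, 0.2704, 0.2727]
eef_rot: [0.0, 0.686, 0.728, -0.007]
ft_force: [1.1, 0.1, 0.2]
gripper_width: 0.002
```

step_arm(targets=[[0,-3.5,2.0,0,0],[0,-3.5,2.0,0,0],[0,-3.5,2.0,0,0],[0,-3.5,2.0,0,0],[0,-3.5,2.0,0,0]])

```text
time_s: 2.23
position: [0.492, 0.0944, 0.2736]
eef_rot: [-0.001, 0.685, 0.728, -0.006]
ft_force: [0.5, 0.6, -0.4]
gripper_width: -0.001
```

step_arm(targets=[[0,-3.4,2.2,0,0],[0,-3.4,2.2,0,0],[0,-3.4,2.2,0,0],[0,-3.4,2.2,0,0],[0,-3.4,2.2,0,0]])

```text
time_s: 2.65
position: [0.6137, -0.0745, 0.2729]
eef_rot: [-0.002, 0.684, 0.729, -0.005]
ft_force: [0.8, 0.5, 0.4]
gripper_width: -0.001
```

step_arm(targets=[[0,0,0,0,-1.5],[0,0,0,2,0],[0,0,0,2,0],[0,0,0,2,0],[0,0,0,2,0]])

```text
time_s: 3.07
position: [0.6193, -0.0925, 0.193]
eef_rot: [0.006, 0.681, 0.732, -0.006]
ft_force: [0.1, 0.6, 0.1]
gripper_width: 0.0
```

step_arm(targets=[[0,1.5,0,0,0],[0,1.1,0,0.3,0],[0,0,-0.8,0,0],[0,0,-1.2,0,0],[0,0,-1.2,0,0]])

```text
time_s: 3.48
position: [0.5823, -0.0668, 0.183]
eef_rot: [0.003, 0.681, 0.733, -0.009]
ft_force: [0.9, 0.1, 0.4]
gripper_width: 0.001
```

Run:
```python
from workcell import robot
import cv2
s=robot.sense();print(s["position"],s["joints"].round(2),s["ft_force"])
f=robot.grab_frame("side");cv2.imwrite("pics/s1.png",cv2.resize(f["frame"][220:400,220:340,::-1],None,fx=3,fy=3))
```

```text
[ 0.58229734 -0.06682054  0.18304385] [-0.53  0.44  0.74  1.78 -0.31  1.05  0.39] [0.93452783 0.12993648 0.43009599]
```

View pics/s1.png

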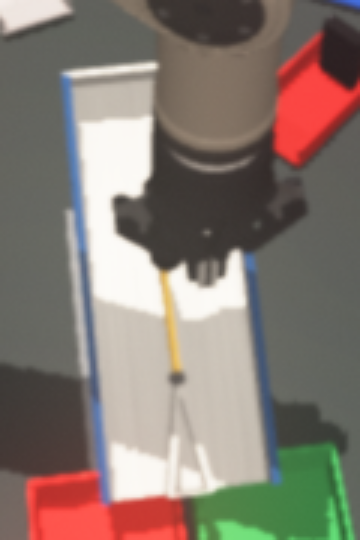

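The fingers are right of the knob, and the flap is starting to swing left. I'll keep pushing.

step_arm(targets=[[0,-0.1,-1.0,0,0],[0,-0.2,-1.0,0,0],[0,-0.3,-0.8,0,0],[0,-0.3,-0.6,0,0],[0,0,-0.2,0,0]])

```text
time_s: 3.95
position: [0.5449, -0.0802, 0.1864]
eef_rot: [0.005, 0.681, 0.732, -0.006]
ft_force: [5.0, -0.9, -3.0]
gripper_width: -0.001
```

step_arm(targets=[[0,0,-0.4,0,0],[0,0,-0.3,0,0],[0,0,1.5,0,0],[0,0,1.5,-1,0],[0,0,0.5,-3,0]])

```text
time_s: 4.37
position: [0.5745, -0.0782, 0.2255]
eef_rot: [0.008, 0.681, 0.732, -0.005]
ft_force: [0.4, 1.0, -0.8]
gripper_width: 0.004
```

step_arm(targets=[[8,0,0,-3,2],[8,3,0,-2,3],[8,3.5,0,0,3],[8,3.5,0,0,0],[8,3.5,0,0,0]])

```text
time_s: 4.78
position: [0.5822, 0.0466, 0.2822]
eef_rot: [0.014, 0.741, 0.672, -0.004]
ft_force: [0.9, 0.0, -0.1]
gripper_width: 0.708
```

Run:
```python
from workcell import robot
import cv2
from h import *
s=robot.sense();print(s["position"],s["eef_rot"])
f=robot.grab_frame("side");cv2.imwrite("pics/s2.png",f["frame"][:,:,::-1])
h=cv2.cvtColor(f["frame"],cv2.COLOR_RGB2HSV);m=cv2.inRange(h,(20,120,100),(33,255,255));m[:240]=0;m[390:]=0;m[:,:235]=0;m[:,320:]=0
ys,xs=np.nonzero(m);print(len(xs),xs.min(),ys.min(),xs[ys.argmin()],ys.max(),xs[ys.argmax()])
if len(xs): 
  e=np.array([.083,-.9965]);n=np.array([.9965,.083]);
  for p in((xs[ys.argmin()],ys.min()),(xs[ys.argmax()],ys.max())):
    q=onz(f,p,.14)[:2]-[.5584,-.04];print(q@e,q@n)
cv2.imwrite("pics/s2c.png",cv2.resize(f["frame"][170:400,220:340,::-1],None,fx=2.5,fy=2.5))
```

```text
[0.58215603 0.04661399 0.28220329] [ 0.01368364  0.74073208  0.67164976 -0.0039159 ]
21 250 305 250 328 266
-0.008933050000000001 -0.053038899999999986
0.047974100000000006 -0.026371949999999988
```

View pics/s2c.png

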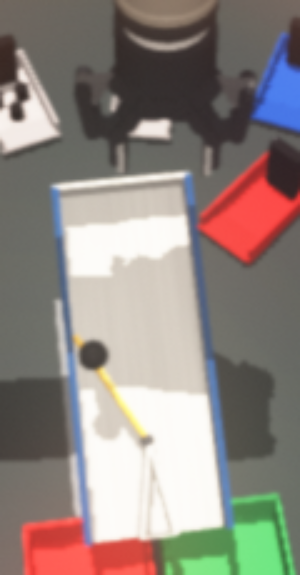

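The flap lies fully against the left (-y) wall, with its uphill end at pixel (75,340). Next I'll go over the brass pan's tab.

step_arm(targets=[[8,3.6,-0.25,0,1.6],[8,3.6,-0.25,0,0],[8,3.6,-0.25,0,0],[8,3.6,-0.25,0,0],[8,3.6,-0.25,0,0]])

```text
time_s: 5.25
position: [0.5893, 0.23, 0.2778]
eef_rot: [0.013, 0.75, 0.662, -0.005]
ft_force: [0.4, -0.1, -0.6]
gripper_width: 0.933
```

step_arm(targets=[[8,3.5,-0.3,1,0],[8,3.5,-0.3,2,0],[8,3.0,-0.3,2,0],[8,1.5,0,2,0],[8,0,0,1,0]])

```text
time_s: 5.67
position: [0.5939, 0.3598, 0.193]
eef_rot: [0.011, 0.745, 0.667, -0.003]
ft_force: [-0.7, 0.1, -0.2]
gripper_width: 0.941
```

Run:
```python
from workcell import robot
import cv2
s=robot.sense();print(s["position"],s["eef_rot"])
for n in("wrist","side"):
  f=robot.grab_frame(n);cv2.imwrite("pics/w3%s.png"%n,f["frame"][:,:,::-1]);print(f["eye"],f["orientation"])
```

```text
[0.59394124 0.35983574 0.19300549] [ 0.01096032  0.74475581  0.66724142 -0.00274625]
[0.60217923 0.44490903 0.31499241] [ 0.98312791 -0.17453444  0.00356272 -0.05463102]
[ 0.52440301 -0.59349716  1.11484066] [ 0.93832048  0.34423512 -0.01902309 -0.02636233]
```

View pics/w3wrist.png

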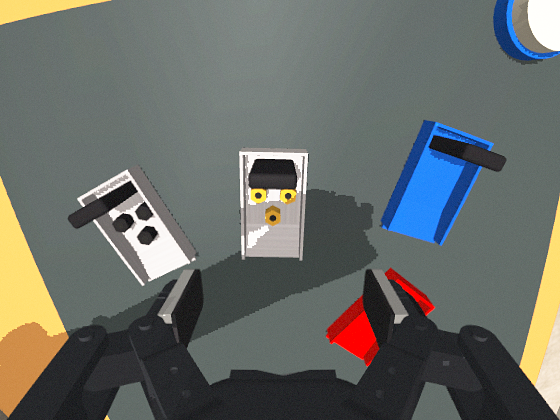

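Run:
```python
from h import *
import pickle
f=dict(pickle.load(open("f0.pkl","rb"))["wrist"]);im=cv2.imread("pics/w3wrist.png")
f["eye"]=[0.60217923,0.44490903,0.31499241];f["orientation"]=[0.98312791,-0.17453444,0.00356272,-0.05463102]
print(im[155:196:2,273].mean(1).round())
for p in((248,188),(300,188),(274,188)):print(onz(f,p,.07))
print("pan corners z26 back",onz(f,(239,149),.026),onz(f,(308,149),.026),"lip",onz(f,(242,259),.012),onz(f,(303,259),.012))
```

```text
[223. 252.   3.  34.  30.  35.  26.  27.  27.  33.  52.  65.  57.  61.
  58.  54.  41. 189. 249. 248. 249.]
[0.5693 0.3781 0.07  ]
[0.6118 0.3733 0.07  ]
[0.5905 0.3757 0.07  ]
pan corners z26 back [0.5606 0.4043 0.026 ] [0.6243 0.3971 0.026 ] lip [0.5429 0.2823 0.012 ] [0.6101 0.2746 0.012 ]
```

step_arm(targets=[[8,1.7,-0.4,0,0.5],[8,0,0,2,0],[8,0,0,3,0],[8,0,0,2.5,0],[8,0,0,0,0]])

```text
time_s: 6.18
position: [0.6013, 0.3579, 0.1265]
eef_rot: [0.016, 0.754, 0.656, -0.0]
ft_force: [-1.1, -0.1, -0.9]
gripper_width: 0.942
```

step_arm(targets=[[8,1.1,-0.7,0,-0.5],[8,1.0,-0.6,0,0],[8,0,0,0,0],[8,0,0,0,0],[8,0,0,0,0]])

```text
time_s: 6.6
position: [0.5954, 0.3787, 0.1354]
eef_rot: [0.018, 0.753, 0.658, 0.005]
ft_force: [-0.5, 0.8, -0.5]
gripper_width: 0.94
```

step_arm(targets=[[8,0.4,-0.6,2,0],[8,0.2,-0.3,2,0],[8,0,0,2,0],[8,0,0,1,0],[8,0,0,0,0]])

```text
time_s: 7.02
position: [0.5939, 0.3874, 0.0707]
eef_rot: [0.019, 0.753, 0.658, 0.011]
ft_force: [0.3, 0.3, 0.4]
gripper_width: 0.939
```

step_arm(targets=[[8,-0.5,-0.4,1,0],[8,0,0,1,0],[8,0,0,0,0],[8,0,0,0,0],[8,0,0,0,0]])

```text
time_s: 7.43
position: [0.5918, 0.3821, 0.0519]
eef_rot: [0.019, 0.753, 0.658, 0.013]
ft_force: [0.4, 0.1, -0.4]
gripper_width: 0.938
```

step_arm(targets=[[3,0,0,0.2,0],[3,0,0,0,0],[3,0,0,0,0],[3,0,0,0,0],[3,0,0,0,0]], squeeze=110)

```text
time_s: 7.85
position: [0.5933, 0.3831, 0.0529]
eef_rot: [0.019, 0.753, 0.657, 0.015]
ft_force: [0.4, -0.3, -3.5]
gripper_width: 0.452
```

step_arm(targets=[[3,0,0,0,0],[3,0,0,0,0],[3,0,0,-0.5,0],[3,0,0,-0.5,0],[3,0,0,0,0]])

```text
time_s: 8.27
position: [0.5914, 0.3829, 0.0617]
eef_rot: [0.019, 0.753, 0.658, 0.014]
ft_force: [-0.6, -0.4, -3.2]
gripper_width: 0.455
```

Run:
```python
from workcell import robot
import cv2
s=robot.sense();print(s["position"],s["eef_rot"],s["wrist_torque"],s["ft_force"],s["joints"].round(2))
a=robot.grab_frame("wrist")["frame"];b=robot.grab_frame("scene")["frame"][220:310,260:380]
a=cv2.resize(a[60:340,120:460],(510,420));b=cv2.resize(b,(280,210))
o=cv2.copyMakeBorder(b,0,210,0,0,0);cv2.imwrite("pics/g4.png",cv2.hconcat([a,o])[:,:,::-1])
```

```text
[0.59144297 0.38289498 0.06173296] [0.01871927 0.75303147 0.65757534 0.01370636] [ 0.08819233  0.04510824 -0.00582443] [-0.6272909  -0.36485489 -3.1993899 ] [-1.04  0.74  0.59  1.59 -0.45  0.92 -0.44]
```

View pics/g4.png

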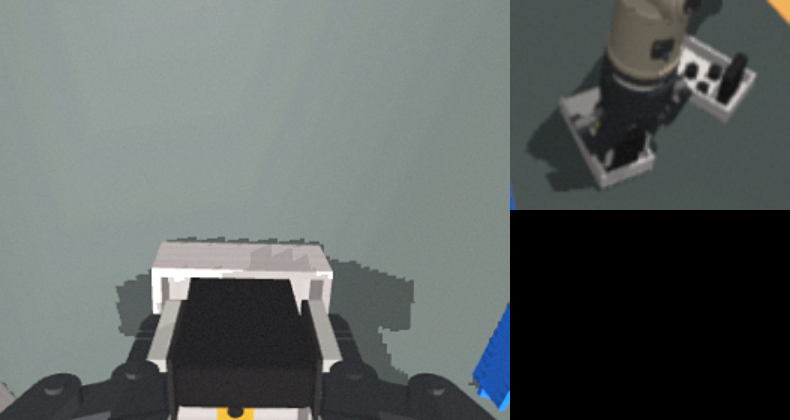

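The pan is held level: its full weight (about 2.4 N) hangs from the tab, and the parts are inside. The tool can't be tilted, so I'll bring the pan in with its lip facing the chute's closed upper end. It can then pivot in the jaws, pushed off that wall. Lift and start the half turn.

step_arm(targets=[[3,0,0,-0.5,0],[3,0,0,-1,1],[3,0,0,-1.5,2],[3,0,0,-1.5,3],[3,0,0,-1.5,4]])

```text
time_s: 8.78
position: [0.5853, 0.3816, 0.1204]
eef_rot: [0.017, 0.81, 0.585, 0.01]
ft_force: [0.4, 0.1, -3.0]
gripper_width: 0.449
```

```bash
cat > st.py <<'E'
from workcell import robot
from h import *
s=robot.sense();w,x,y,z=s["eef_rot"];M=R.from_quat([x,y,z,w]).as_matrix()
print(s["time_s"],s["position"].round(4),"j",s["joints"].round(2),"ty",M[:,1].round(3),"tz",M[:,2].round(3),"tq",s["wrist_torque"].round(3),"f",s["ft_force"].round(1),s["gripper_width"])
q=s["position"][:2]-[.5584,-.04];print("chute xy",q@[.083,-.9965],q@[.9965,.083],"yaw of tool y deg",np.degrees(np.arctan2(M[1,1],M[0,1])).round(2))
E
python3 st.py
```

```text
8.7833 [0.5853 0.3816 0.1204] j [-1.1   0.69  0.68  1.57 -0.44  1.03 -0.63] ty [ 0.949 -0.314  0.039] tz [ 0.036 -0.015 -0.999] tq [0.1   0.019 0.016] f [ 0.4  0.1 -3. ] 0.4494776209297917
chute xy -0.4179194627393024 0.06184614301895125 yaw of tool y deg -18.3
```

step_arm(targets=[[3,0,0,-1.5,0],[3,0,0,-2,-2],[3,0,0,-2,-3],[3,0,0,-2,-4],[3,0,0,-2,-4]])

```text
time_s: 9.2
position: [0.5803, 0.3823, 0.2217]
eef_rot: [0.018, 0.739, 0.674, 0.007]
ft_force: [-0.8, 0.1, -3.3]
gripper_width: 0.453
```

step_arm(targets=[[3,0,0,-2,-4],[3,0,0,-2,-3],[3,0,0,-2,-2],[3,-0.4,0,-1.5,0],[3,-0.8,0,-0.5,0]])

```text
time_s: 9.62
position: [0.5784, 0.3724, 0.3142]
eef_rot: [0.019, 0.681, 0.732, 0.011]
ft_force: [0.2, 0.2, -2.0]
gripper_width: 0.45
```

```bash
python3 st.py
```

```text
9.6167 [0.5784 0.3724 0.3142] j [-1.09  0.49  0.67  1.38 -0.28  1.34 -0.35] ty [0.996 0.073 0.041] tz [ 0.042 -0.01  -0.999] tq [ 0.127 -0.028  0.005] f [ 0.2  0.2 -2. ] 0.45024687191280194
chute xy -0.4093396962176264 0.05418300007906194 yaw of tool y deg 4.21
```

step_arm(targets=[[3,-1.2,-0.2,0,0],[3,-1.5,-0.3,0,0],[3,-1.8,-0.3,0,0],[3,-2,-0.4,0,0],[3,-2,-0.4,0,0]])

```text
time_s: 10.03
position: [0.5664, 0.2798, 0.3128]
eef_rot: [0.019, 0.681, 0.732, 0.01]
ft_force: [-0.1, -0.1, -2.8]
gripper_width: 0.452
```

step_arm(targets=[[3,-2,-0.4,0,0],[3,-2,-0.4,0,0],[3,-2,-0.4,0,0],[3,-2,-0.4,0,0],[3,-2,-0.4,0,0]])

```text
time_s: 10.45
position: [0.5458, 0.1622, 0.306]
eef_rot: [0.016, 0.685, 0.729, 0.002]
ft_force: [0.6, 0.1, -1.1]
gripper_width: 0.451
```

```bash
python3 st.py
```

```text
10.45 [0.5458 0.1622 0.306 ] j [-1.    0.26  0.76  1.69 -0.16  1.25 -0.14] ty [0.998 0.063 0.025] tz [ 0.026 -0.019 -0.999] tq [ 0.118  0.026 -0.002] f [ 0.6  0.1 -1.1] 0.45095414762826075
chute xy -0.20258256067567434 0.004232297225747731 yaw of tool y deg 3.6
```

step_arm(targets=[[3,-1.8,-0.1,0,-1],[3,-1.5,0,0,0],[3,-1.1,0,0,0],[3,-0.8,0,0,0],[3,-0.4,0,0,0]])

```text
time_s: 10.87
position: [0.5408, 0.089, 0.3013]
eef_rot: [0.012, 0.684, 0.73, -0.004]
ft_force: [0.3, -0.0, -2.3]
gripper_width: 0.451
```

step_arm(targets=[[3,0,0,0,0],[3,0,0,0,0],[3,0,0,0,0],[3,0,0,0,0],[3,0,0,0,0]])

```text
time_s: 11.28
position: [0.5403, 0.0905, 0.3002]
eef_rot: [0.011, 0.683, 0.73, -0.005]
ft_force: [0.4, -0.6, -3.1]
gripper_width: 0.455
```

```bash
python3 st.py
```

```text
11.2833 [0.5403 0.0905 0.3002] j [-0.92  0.23  0.79  1.73 -0.15  1.24 -0.03] ty [0.998 0.067 0.009] tz [ 0.011 -0.022 -1.   ] tq [0.158 0.021 0.029] f [ 0.4 -0.6 -3.1] 0.4549243522756629
chute xy -0.13152828534343014 -0.007249495674488014 yaw of tool y deg 3.82
```

step_arm(targets=[[3,0,0.4,0,0],[3,0,0.2,0,0],[3,0,0,0,0],[3,0,0,0,0],[3,0,0,0,0]], squeeze=20)

```text
time_s: 11.7
position: [0.5474, 0.0939, 0.3]
eef_rot: [0.012, 0.681, 0.732, -0.004]
ft_force: [-0.5, -0.2, -1.9]
gripper_width: 0.452
```

```bash
python3 st.py
python3 - <<'E'
from workcell import robot
import cv2
a=robot.grab_frame("scene")["frame"];b=robot.grab_frame("side")["frame"]
a=cv2.resize(a[60:250,150:340],(400,400));b=cv2.resize(b[190:390,190:390],(400,400))
cv2.imwrite("pics/g5.png",cv2.hconcat([a,b])[:,:,::-1])
E
```

```text
11.7 [0.5474 0.0939 0.3   ] j [-0.91  0.25  0.79  1.72 -0.16  1.24 -0.02] ty [0.997 0.071 0.009] tz [ 0.011 -0.022 -1.   ] tq [0.109 0.046 0.041] f [-0.5 -0.2 -1.9] 0.45209316925433396
chute xy -0.13430884547917427 0.0001299881311078114 yaw of tool y deg 4.08
```

View pics/g5.png

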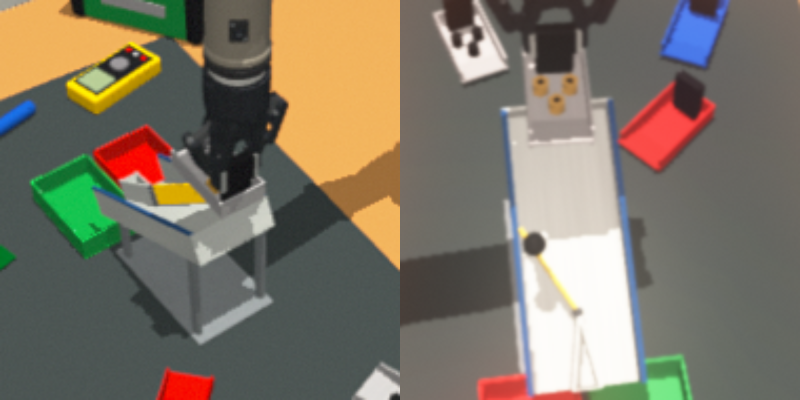

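The 20 N grip doesn't let the pan droop: it is still level with all three brass parts inside, at side crop (540-570,85-105). So I'll use the wall push: move downhill at height, turn 180° so the lip faces the closed end, and pivot it against that wall.

step_arm(targets=[[3,-0.5,0,0,0],[3,-1,0,-0.2,0],[3,-1.5,0,-0.2,0],[3,-1.8,0,-0.2,0],[3,-1.8,0,-0.2,0]], squeeze=110)

```text
time_s: 12.22
position: [0.5514, 0.0285, 0.3093]
eef_rot: [0.011, 0.678, 0.735, -0.005]
ft_force: [0.0, -0.2, -3.0]
gripper_width: 0.453
```

step_arm(targets=[[3,-1.5,0,-0.2,0],[3,-1.2,0,0,1],[3,-0.8,0,0,3],[3,-0.4,0,0,5],[3,0,0,0,6.5]])

```text
time_s: 12.63
position: [0.5533, -0.0245, 0.3147]
eef_rot: [0.013, 0.779, 0.627, -0.003]
ft_force: [-0.1, -0.6, -2.7]
gripper_width: 0.452
```

step_arm(targets=[[3,0,0,0,7],[3,0,0,0,7],[3,0,0,0,7],[3,0,0,0,7],[3,0,0,0,7]])

```text
time_s: 13.05
position: [0.5523, -0.0311, 0.3156]
eef_rot: [0.013, 0.934, 0.357, 0.002]
ft_force: [0.2, 0.4, -2.9]
gripper_width: 0.451
```

```bash
python3 st.py
```

```text
13.05 [ 0.5523 -0.0311  0.3156] j [-0.86  0.29  1.03  1.71 -0.23  1.27 -0.63] ty [ 0.667 -0.744  0.026] tz [ 0.013 -0.023 -1.   ] tq [ 0.083 -0.025  0.054] f [ 0.2  0.4 -2.9] 0.451464233195904
chute xy -0.009369253527221776 -0.005332219572715055 yaw of tool y deg -48.13
```

step_arm(targets=[[3,0,0,0,7],[3,0,0,0,7],[3,0,0,0,7],[3,0,0,0,7],[3,0,0,0,7]])

```text
time_s: 13.47
position: [0.5516, -0.0355, 0.3165]
eef_rot: [0.012, 0.998, 0.053, 0.007]
ft_force: [0.7, 0.2, -2.2]
gripper_width: 0.455
```

step_arm(targets=[[3,0,0,0,7],[3,0,0,0,7],[3,0,0,0,7],[3,0,0,0,7],[3,0,0,0,7]])

```text
time_s: 13.88
position: [0.551, -0.0392, 0.3176]
eef_rot: [0.009, 0.967, -0.256, 0.011]
ft_force: [0.8, 0.6, -3.3]
gripper_width: 0.45
```

```bash
python3 st.py
```

```text
13.8833 [ 0.551  -0.0392  0.3176] j [-1.01  0.44  1.35  1.71 -0.43  1.32 -1.68] ty [-0.496 -0.868  0.011] tz [ 0.016 -0.022 -1.   ] tq [-0.067 -0.03   0.029] f [ 0.8  0.6 -3.3] 0.45037771056967646
chute xy -0.0014161572925352876 -0.007346355909799113 yaw of tool y deg -119.71
```

step_arm(targets=[[3,0,0,0,6],[3,0,0,0,6],[3,0,0,0,5],[3,0,0,0,4],[3,0,0,0,3]])

```text
time_s: 14.3
position: [0.5506, -0.0423, 0.318]
eef_rot: [0.007, 0.886, -0.464, 0.013]
ft_force: [0.1, 0.3, -1.9]
gripper_width: 0.454
```

```bash
python3 st.py
```

```text
14.3 [ 0.5506 -0.0423  0.318 ] j [-1.02  0.49  1.41  1.71 -0.48  1.34 -2.07] ty [-0.823 -0.569  0.001] tz [ 0.016 -0.025 -1.   ] tq [-0.054 -0.014  0.002] f [ 0.1  0.3 -1.9] 0.4537610989070291
chute xy 0.0016863096657647727 -0.007959887974175423 yaw of tool y deg -145.34
```

step_arm(targets=[[3,0,0,0,5],[3,0,0,0,6],[3,0,0,0,6],[3,0,0,0,5],[3,0,0,0,3]])

```text
time_s: 14.72
position: [0.5501, -0.0454, 0.3184]
eef_rot: [0.005, 0.756, -0.655, 0.015]
ft_force: [0.1, 0.7, -4.0]
gripper_width: 0.452
```

```bash
python3 st.py
```

```text
14.7167 [ 0.5501 -0.0454  0.3184] j [-1.02  0.51  1.43  1.71 -0.5   1.35 -2.5 ] ty [-0.99  -0.142 -0.012] tz [ 0.016 -0.026 -1.   ] tq [ 0.     0.002 -0.018] f [ 0.1  0.7 -4. ] 0.45212250052003394
chute xy 0.004680267997218465 -0.008699045280706147 yaw of tool y deg -171.81
```

step_arm(targets=[[3,-0.5,-0.3,0,2],[3,-0.7,-0.5,0,0],[3,-0.5,-0.1,1,0],[3,0,0,2,0],[3,0,0,2,0]])

```text
time_s: 15.13
position: [0.5612, -0.0302, 0.2698]
eef_rot: [0.002, 0.743, -0.669, 0.018]
ft_force: [0.0, -0.2, -3.1]
gripper_width: 0.454
```

step_arm(targets=[[3,0,0,1.5,0],[3,0,0,1,0],[3,0,0,0,0],[3,0,0,0,0],[3,0,0,0,0]])

```text
time_s: 15.55
position: [0.5593, -0.0287, 0.2375]
eef_rot: [0.005, 0.745, -0.667, 0.015]
ft_force: [0.3, -0.7, -1.9]
gripper_width: 0.453
```

```bash
python3 st.py;  python3 - <<'E'
from workcell import robot
import cv2
a=robot.grab_frame("scene")["frame"];b=robot.grab_frame("side")["frame"]
a=cv2.resize(a[60:250,150:340],(400,400));b=cv2.resize(b[190:390,190:390],(400,400))
cv2.imwrite("pics/g6.png",cv2.hconcat([a,b])[:,:,::-1])
E
```

```text
15.55 [ 0.5593 -0.0287  0.2375] j [-0.98  0.59  1.33  1.8  -0.59  1.22 -2.51] ty [-0.994 -0.111 -0.012] tz [ 0.015 -0.027 -1.   ] tq [-0.115 -0.003 -0.018] f [ 0.3 -0.7 -1.9] 0.45338400734094225
chute xy -0.011188108390473506 0.0017939325695534513 yaw of tool y deg -173.64
```

View pics/g6.png

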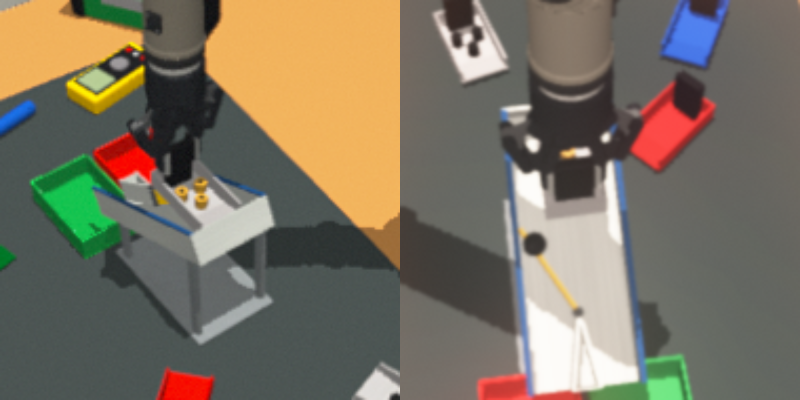

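Both views show a level pan with the lip towards the closed end, all three brass parts inside (left crop (180-205,183-200)) and the flap still over. Next, lower 8 mm and push uphill at low grip.

step_arm(targets=[[3,0,0,0.5,0],[3,-0.3,0,0.3,0],[3,-0.5,0,0,0],[3,-0.5,0,0,0],[3,-0.3,0,0,0]], squeeze=25)

```text
time_s: 16.07
position: [0.5591, -0.0154, 0.2312]
eef_rot: [0.005, 0.744, -0.668, 0.019]
ft_force: [1.6, -7.4, -5.8]
gripper_width: 0.452
```

```bash
python3 st.py
```

```text
16.0667 [ 0.5591 -0.0154  0.2312] j [-1.    0.59  1.33  1.82 -0.59  1.2  -2.53] ty [-0.994 -0.108 -0.018] tz [ 0.021 -0.032 -0.999] tq [-1.934 -0.104 -0.333] f [ 1.6 -7.4 -5.8] 0.45177782376510567
chute xy -0.0244388660328155 0.002748736387072506 yaw of tool y deg -173.77
```

step_arm(targets=[[3,-0.5,0,-0.2,0],[3,-0.4,0,-0.5,0],[3,-0.4,0,-0.5,0],[3,-0.4,0,-0.5,0],[3,-0.4,0,-0.4,0]])

```text
time_s: 16.48
position: [0.5542, 0.001, 0.2521]
eef_rot: [0.01, 0.742, -0.67, 0.022]
ft_force: [1.1, -4.8, -4.1]
gripper_width: 0.454
```

```bash
python3 st.py
```

```text
16.4833 [0.5542 0.001  0.2521] j [-1.07  0.57  1.37  1.8  -0.56  1.23 -2.59] ty [-0.995 -0.103 -0.015] tz [ 0.02  -0.045 -0.999] tq [-1.121 -0.187 -0.13 ] f [ 1.1 -4.8 -4.1] 0.45423796999526733
chute xy -0.041189290352096404 -0.0007599433438083354 yaw of tool y deg -174.1
```

step_arm(targets=[[3,-0.5,0,-0.4,0],[3,-0.5,0,-0.4,0],[3,-0.4,0,-0.4,0],[3,-0.4,0,-0.4,0],[3,-0.5,0,-0.4,0]])

```text
time_s: 16.9
position: [0.5513, 0.0271, 0.2737]
eef_rot: [0.01, 0.742, -0.67, 0.023]
ft_force: [0.6, -5.4, -4.4]
gripper_width: 0.45
```

step_arm(targets=[[3,-0.5,0,-0.3,0],[3,-0.5,0,-0.3,0],[3,-0.5,0,-0.3,0],[3,-0.5,0,-0.2,0],[3,-0.5,0,-0.2,0]])

```text
time_s: 17.32
position: [0.5479, 0.0549, 0.2872]
eef_rot: [0.01, 0.742, -0.67, 0.023]
ft_force: [0.9, -4.0, -6.3]
gripper_width: 0.454
```

```bash
python3 st.py
```

```text
17.3167 [0.5479 0.0549 0.2872] j [-1.2   0.53  1.4   1.76 -0.51  1.29 -2.72] ty [-0.995 -0.103 -0.016] tz [ 0.02  -0.046 -0.999] tq [-1.213 -0.103 -0.104] f [ 0.9 -4.  -6.3] 0.45429980186789737
chute xy -0.09546269329528702 -0.0025881428514091254 yaw of tool y deg -174.07
```

step_arm(targets=[[3,-0.5,0,-0.1,0],[3,-0.5,0,-0.1,0],[3,-0.4,0,-0.1,0],[3,-0.2,0,0,0],[3,0,0,0,0]])

```text
time_s: 17.73
position: [0.5458, 0.0727, 0.2899]
eef_rot: [0.011, 0.743, -0.669, 0.024]
ft_force: [2.3, -5.7, -5.6]
gripper_width: 0.45
```

step_arm(targets=[[3,0.3,0,-0.1,0],[3,0.6,0,-0.2,0],[3,0.8,0,-0.2,0],[3,0.8,0,-0.2,0],[3,0.6,0,-0.1,0]], squeeze=110)

```text
time_s: 18.15
position: [0.5497, 0.0477, 0.3]
eef_rot: [0.007, 0.745, -0.667, 0.019]
ft_force: [-0.8, -0.1, -1.1]
gripper_width: 0.448
```

step_arm(targets=[[3,0.3,0,0,0],[3,0,0,0,0],[3,0,0,0,0],[3,0,0,0,0],[3,0,0,0,0]])

```text
time_s: 18.57
position: [0.5508, 0.0428, 0.3017]
eef_rot: [0.004, 0.744, -0.668, 0.018]
ft_force: [-0.9, -0.4, -1.6]
gripper_width: 0.452
```

```bash
python3 st.py;  cat > br.py <<'E'
from workcell import robot
from h import *
import sys
for n in("side","scene"):
  f=robot.grab_frame(n);im=f["frame"];cv2.imwrite(f"pics/{n}_{sys.argv[1]}.png",im[:,:,::-1])
  h=cv2.cvtColor(im,cv2.COLOR_RGB2HSV);m=cv2.inRange(h,(10,120,60),(24,255,255))
  if n=="side": m[:220]=0;m[:,:210]=0;m[:,360:]=0
  else: m[:120]=0;m[230:]=0;m[:,:160]=0;m[:,285:]=0
  k,_,st,ce=cv2.connectedComponentsWithStats(m)
  for p,t in zip(ce[1:],st[1:]):
    if t[4]>5:
      q=onz(f,p,.014)[:2]-[.5584,-.04];print(n,p.round(),t[4],"tray frame mm",(1e3*np.array([q@[.083,-.9965]-.185,q@[.9965,.083]-.057])).round())
E
python3 br.py a
```

```text
18.5667 [0.5508 0.0428 0.3017] j [-1.17  0.51  1.4   1.74 -0.49  1.31 -2.71] ty [-0.994 -0.107 -0.018] tz [ 0.022 -0.031 -0.999] tq [ 0.137  0.072 -0.015] f [-0.9 -0.4 -1.6] 0.45230369861796194
chute xy -0.083162511643862 -0.0007066897179879624 yaw of tool y deg -173.85
side [307. 414.] 70 tray frame mm [  0. -17.]
scene [281. 124.] 73 tray frame mm [ -50. -338.]
scene [183. 146.] 21 tray frame mm [ 62. -14.]
scene [177. 148.] 22 tray frame mm [66.  8.]
scene [229. 152.] 115 tray frame mm [ -55. -119.]
scene [189. 152.] 21 tray frame mm [ 23. -14.]
```

Three brass blobs lie inside the green tray (tray frame about (62,-14), (66,8), (23,-14) mm). Next I'll raise the empty pan, turn it back 90° and carry it to free bench near (0.57, 0.18).

step_arm(targets=[[3,0,0,-1.2,0],[3,0,0,-1.5,0],[3,0,0,-1.5,0],[3,0,0,-1.5,-5],[3,0,0,0,-7]])

```text
time_s: 19.08
position: [0.549, 0.0457, 0.3624]
eef_rot: [0.008, 0.811, -0.584, 0.018]
ft_force: [0.6, -0.1, -2.2]
gripper_width: 0.454
```

step_arm(targets=[[3,0,0,0,-7],[3,0,0,0,-7],[3,0,0,0,-7],[3,0,0,0,-7],[3,0,0,0,-7]])

```text
time_s: 19.5
position: [0.5504, 0.0455, 0.369]
eef_rot: [0.012, 0.952, -0.306, 0.018]
ft_force: [-0.4, -0.0, -2.2]
gripper_width: 0.448
```

step_arm(targets=[[3,0,0,0,-7],[3,0,0,0,-7],[3,0,0,0,-7],[3,0,0,0,-6],[3,0,0,0,-3]])

```text
time_s: 19.92
position: [0.5508, 0.0443, 0.3743]
eef_rot: [0.016, 0.999, -0.04, 0.016]
ft_force: [0.2, -0.2, -1.6]
gripper_width: 0.45
```

```bash
python3 st.py
```

```text
19.9167 [0.5508 0.0443 0.3743] j [-1.06  0.24  1.07  1.62 -0.18  1.37 -1.62] ty [-0.08  -0.996  0.031] tz [ 0.032 -0.033 -0.999] tq [ 0.04   0.105 -0.027] f [ 0.2 -0.2 -1.6] 0.4497993926891623
chute xy -0.08465179082134075 -0.0005678316877558293 yaw of tool y deg -94.62
```

step_arm(targets=[[3,-1.2,-2.5,0,0],[3,-1.2,-2.9,0,0],[3,-1.2,-2.9,0,0],[3,-1.2,-2.9,0,0],[3,-0.8,-1.5,2,0]])

```text
time_s: 20.33
position: [0.5101, 0.1695, 0.3567]
eef_rot: [0.014, 0.998, -0.049, 0.023]
ft_force: [-0.1, 1.3, -1.9]
gripper_width: 0.449
```

step_arm(targets=[[3,0,0,3,0],[3,0,0,3,0],[3,0,0,3,0],[3,0,0,3,0],[3,0,0,3,0]])

```text
time_s: 20.75
position: [0.5196, 0.176, 0.2093]
eef_rot: [0.009, 0.999, -0.042, 0.029]
ft_force: [-0.7, 0.7, -2.3]
gripper_width: 0.446
```

```bash
python3 st.py
```

```text
20.75 [0.5196 0.176  0.2093] j [-1.2   0.35  0.96  1.88 -0.3   1.02 -1.78] ty [-0.084 -0.996  0.015] tz [ 0.057 -0.02  -0.998] tq [0.068 0.181 0.02 ] f [-0.7  0.7 -2.3] 0.4456153744375453
chute xy -0.2184994137488657 -0.020715487644595146 yaw of tool y deg -94.83
```

step_arm(targets=[[3,-0.8,0,2,0],[3,-0.8,0,2,0],[3,-0.4,0,1.5,0],[3,0,0,1,0],[3,0,0,0,0]])

```text
time_s: 21.17
position: [0.5009, 0.1756, 0.1378]
eef_rot: [0.012, 0.999, -0.042, 0.026]
ft_force: [-0.5, 0.5, -1.5]
gripper_width: 0.448
```

```bash
python3 st.py;python3 - <<'E'
from workcell import robot
import cv2
a=robot.grab_frame("scene")["frame"];b=robot.grab_frame("side")["frame"]
a=cv2.resize(a[130:320,190:380],(400,400));b=cv2.resize(b[150:350,180:380],(400,400))
cv2.imwrite("pics/g7.png",cv2.hconcat([a,b])[:,:,::-1])
E
```

```text
21.1667 [0.5009 0.1756 0.1378] j [-1.16  0.42  0.89  1.99 -0.37  0.87 -1.73] ty [-0.084 -0.996  0.022] tz [ 0.051 -0.026 -0.998] tq [-0.008  0.169  0.019] f [-0.5  0.5 -1.5] 0.44791607648360826
chute xy -0.21958658773680842 -0.039419118668129804 yaw of tool y deg -94.84
```

View pics/g7.png

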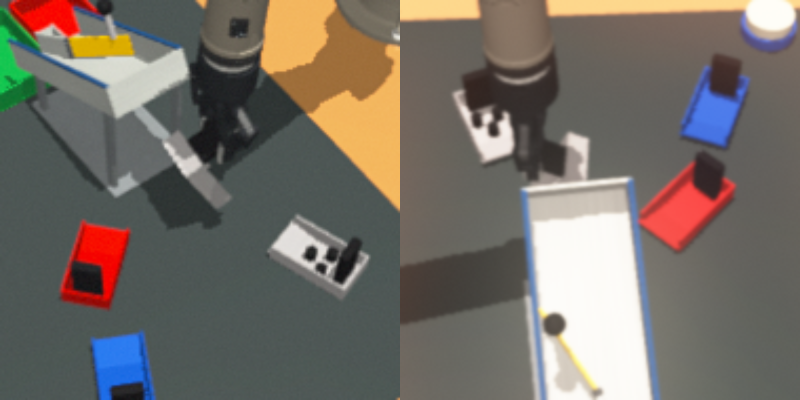

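The pan hangs tilted and empty over free bench, and the black-spacer pan is undisturbed. Now lower the lip onto the bench, dragging backwards so that the pan swings level.

step_arm(targets=[[3,0,0,0.8,0],[3,0,0,0.8,0],[3,0.3,0,0.6,0],[3,0.5,0,0.4,0],[3,0.6,0,0.3,0]], squeeze=25)

```text
time_s: 21.68
position: [0.5229, 0.1759, 0.1137]
eef_rot: [0.008, 0.999, -0.041, 0.032]
ft_force: [-0.2, -0.9, -1.7]
gripper_width: 0.449
```

step_arm(targets=[[3,0.6,0,0.3,0],[3,0.6,0,0.3,0],[3,0.6,0,0.3,0],[3,0.6,0,0.3,0],[3,0.6,0,0.3,0]])

```text
time_s: 22.1
position: [0.5619, 0.1723, 0.1063]
eef_rot: [0.006, 0.999, -0.042, 0.034]
ft_force: [-4.5, -0.2, 10.6]
gripper_width: 0.453
```

```bash
python3 st.py
```

```text
22.1 [0.5619 0.1723 0.1063] j [-1.    0.54  0.81  1.89 -0.47  0.85 -1.62] ty [-0.085 -0.996  0.009] tz [ 0.067 -0.015 -0.998] tq [ 0.107  1.327 -0.005] f [-4.5 -0.2 10.6] 0.45280675669469833
chute xy -0.21131080697164528 0.0211271101088994 yaw of tool y deg -94.87
```

step_arm(targets=[[3,0.5,0,0.3,0],[3,0.4,0,0.4,0],[3,0.3,0,0.4,0],[3,0.2,0,0.4,0],[3,0.2,0,0.4,0]])

```text
time_s: 22.52
position: [0.5927, 0.1695, 0.099]
eef_rot: [0.002, 0.998, -0.044, 0.042]
ft_force: [-1.7, -0.5, 9.2]
gripper_width: 0.449
```

step_arm(targets=[[3,0.1,0,0.4,0],[3,0,0,0.4,0],[3,0,0,0.4,0],[3,0,0,0.4,0],[3,0,0,0.4,0]])

```text
time_s: 22.93
position: [0.6115, 0.168, 0.0897]
eef_rot: [-0.001, 0.998, -0.044, 0.054]
ft_force: [-0.2, 0.1, 6.0]
gripper_width: 0.446
```

```bash
python3 st.py
```

```text
22.9333 [0.6115 0.168  0.0897] j [-0.91  0.61  0.76  1.82 -0.53  0.81 -1.57] ty [-0.089 -0.996 -0.006] tz [ 0.107 -0.003 -0.994] tq [-0.144  0.387 -0.046] f [-0.2  0.1  6. ] 0.44580336371204654
chute xy -0.20284812045004577 0.07020752692295129 yaw of tool y deg -95.09
```

step_arm(targets=[[3,-0.2,0,0.5,0],[3,-0.3,0,0.5,0],[3,-0.3,0,0.5,0],[3,-0.3,0,0.5,0],[3,-0.3,0,0.5,0]], squeeze=20)

```text
time_s: 23.35
position: [0.621, 0.1669, 0.0769]
eef_rot: [-0.004, 0.996, -0.046, 0.071]
ft_force: [-12.8, -0.8, 34.0]
gripper_width: 0.452
```

```bash
python3 st.py
```

```text
23.35 [0.621  0.1669 0.0769] j [-0.89  0.62  0.74  1.84 -0.55  0.75 -1.55] ty [-0.09  -0.996 -0.014] tz [ 0.141  0.001 -0.99 ] tq [ 0.014  1.862 -0.018] f [-12.8  -0.8  34. ] 0.4517890161909718
chute xy -0.20098092725097105 0.07958085233128556 yaw of tool y deg -95.18
```

```bash
python3 - <<'E'
from workcell import robot
from h import *
import pickle
f0=pickle.load(open("f0.pkl","rb"))["side"]
f=robot.grab_frame("side");cv2.imwrite("pics/side_b.png",f["frame"][:,:,::-1])
for g in(f0,f):
  h=cv2.cvtColor(g["frame"],cv2.COLOR_RGB2HSV);m=cv2.inRange(h,(0,150,80),(6,255,255))|cv2.inRange(h,(174,150,80),(180,255,255));m[:215]=0;m[290:]=0;m[:,:285]=0;m[:,360:]=0
  c=max(cv2.findContours(m,0,2)[0],key=cv2.contourArea);print(cv2.contourArea(c),[onz(g,p,.02) for p in cv2.boxPoints(cv2.minAreaRect(c))])
# pan bright pixels outline
im=f["frame"];h=cv2.cvtColor(im,cv2.COLOR_RGB2HSV);m=cv2.inRange(h,(0,0,120),(180,50,255));m[:180]=0;m[240:]=0;m[:,:225]=0;m[:,330:]=0
k,_,st,ce=cv2.connectedComponentsWithStats(m);print([(s.tolist()) for s in st[1:] if s[4]>20])
E
python3 st.py
```

```text
898.0 [array([0.6245, 0.1589, 0.02  ]), array([0.7165, 0.2604, 0.02  ]), array([0.7598, 0.197 , 0.02  ]), array([0.6681, 0.1013, 0.02  ])]
781.0 [array([0.6284, 0.1615, 0.02  ]), array([0.7164, 0.2598, 0.02  ]), array([0.7598, 0.1971, 0.02  ]), array([0.6721, 0.1044, 0.02  ])]
[[225, 189, 20, 42, 434], [282, 209, 18, 5, 31], [274, 238, 21, 2, 29]]
23.4 [0.6211 0.167  0.077 ] j [-0.89  0.62  0.74  1.84 -0.56  0.75 -1.55] ty [-0.09  -0.996 -0.015] tz [ 0.141  0.002 -0.99 ] tq [-0.017  0.842  0.06 ] f [-5.1  1.3 18.5] 0.44947005294487646
chute xy -0.2010695825599225 0.07963502964709515 yaw of tool y deg -95.19
```

The pan's back edge has met the corner of the red look-alike, at about (0.628, 0.16). The red pan has hardly moved. I'll lift off, back away towards the robot and set down there.

step_arm(targets=[[3,0,0,-1,0],[3,0,0,-1,0],[3,-1,0,-1,0],[3,-2,0,-0.5,0],[3,-2,-0.2,0,0]], squeeze=60)

```text
time_s: 23.82
position: [0.5745, 0.1733, 0.1092]
eef_rot: [-0.005, 0.996, -0.047, 0.076]
ft_force: [0.0, -0.4, -2.6]
gripper_width: 0.448
```

step_arm(targets=[[3,-1,-0.2,0,0],[3,0,0,0,0],[3,0,0,0,0],[3,0,0,0,0],[3,0,0,0,0]])

```text
time_s: 24.23
position: [0.5635, 0.1771, 0.108]
eef_rot: [-0.005, 0.996, -0.046, 0.076]
ft_force: [-0.2, 0.2, -0.6]
gripper_width: 0.451
```

```bash
python3 st.py
```

```text
24.2333 [0.5635 0.1771 0.108 ] j [-1.04  0.5   0.82  1.95 -0.48  0.73 -1.63] ty [-0.091 -0.996 -0.017] tz [ 0.152  0.003 -0.988] tq [-0.056  0.188 -0.02 ] f [-0.2  0.2 -0.6] 0.4509695485312186
chute xy -0.2159069706968026 0.023076444727632848 yaw of tool y deg -95.2
```

step_arm(targets=[[3,-1,0,0.3,0],[3,-1,0,0.8,0],[3,-0.4,0,1,0],[3,-0.2,0,0.7,0],[3,-0.1,0,0.5,0]], squeeze=20)

```text
time_s: 24.65
position: [0.5469, 0.1791, 0.072]
eef_rot: [-0.006, 0.996, -0.047, 0.081]
ft_force: [2.7, 1.9, 6.2]
gripper_width: 0.451
```

step_arm(targets=[[3,-0.1,0,0.4,0],[3,-0.1,0,0.4,0],[3,-0.1,0,0.4,0],[3,-0.1,0,0.3,0],[3,-0.1,0,0.3,0]])

```text
time_s: 25.07
position: [0.5516, 0.1806, 0.0548]
eef_rot: [-0.007, 0.995, -0.048, 0.087]
ft_force: [0.7, 0.5, 4.9]
gripper_width: 0.451
```

```bash
python3 st.py
```

```text
25.0667 [0.5516 0.1806 0.0548] j [-1.01  0.55  0.74  2.02 -0.56  0.59 -1.59] ty [-0.094 -0.995 -0.023] tz [ 0.173  0.006 -0.985] tq [0.001 0.021 0.028] f [0.7 0.5 4.9] 0.45060586633055316
chute xy -0.2204239756054052 0.011534595516168448 yaw of tool y deg -95.37
```

step_arm(targets=[[3,0,0,0.3,0],[3,0,0,0.2,0],[3,0,0,0,0],[5,0,0,0,0],[7,0,0,0,0]])

```text
time_s: 25.48
position: [0.5535, 0.1801, 0.0538]
eef_rot: [-0.009, 0.995, -0.048, 0.086]
ft_force: [-0.3, -0.8, -0.3]
gripper_width: 0.711
```

step_arm(targets=[[8,0,0,0,0],[8,0,0,0,0],[8,0,0,-0.5,0],[8,0,0,-1,0],[8,0,0,-2,0]])

```text
time_s: 25.9
position: [0.5424, 0.178, 0.084]
eef_rot: [-0.006, 0.996, -0.048, 0.081]
ft_force: [-1.5, 0.0, 0.3]
gripper_width: 0.937
```

step_arm(targets=[[8,0,0,-3,0],[8,0,0,-3,0],[8,0,0,-3,0],[8,-1,-2,-3,0],[8,-1,-3,-3,0]])

```text
time_s: 26.32
position: [0.5013, 0.2196, 0.2348]
eef_rot: [-0.002, 0.995, -0.056, 0.077]
ft_force: [0.5, 0.8, -0.4]
gripper_width: 0.935
```

step_arm(targets=[[8,0,-3.5,-2,0],[8,0,-3.5,0,0],[8,0,-3.5,0,0],[8,0,-3,0,0],[8,0,-1,0,0]])

```text
time_s: 26.73
position: [0.5133, 0.3751, 0.2703]
eef_rot: [-0.011, 0.995, -0.055, 0.081]
ft_force: [-1.0, 1.2, -0.3]
gripper_width: 0.937
```

```bash
python3 st.py; python3 br.py end;python3 - <<'E'
import cv2
a=cv2.imread("pics/scene_end.png");b=cv2.imread("pics/side_end.png")
a=cv2.resize(a[110:310,150:370],(440,400));b=cv2.resize(b[170:420,190:380],(350,460))
a=cv2.copyMakeBorder(a,0,60,0,0,0)
cv2.imwrite("pics/g8.png",cv2.hconcat([a,b]))
E
```

```text
26.7333 [0.5133 0.3751 0.2703] j [-1.47  0.43  0.98  1.68 -0.32  1.08 -2.11] ty [-0.108 -0.994 -0.031] tz [ 0.162  0.013 -0.987] tq [0.046 0.182 0.054] f [-1.   1.2 -0.3] 0.9365771991354368
chute xy -0.4173708053739523 -0.010470094481063112 yaw of tool y deg -96.2
scene [281. 124.] 72 tray frame mm [ -50. -339.]
scene [182. 147.] 40 tray frame mm [59. -7.]
scene [174. 149.] 24 tray frame mm [67. 19.]
scene [238. 152.] 274 tray frame mm [ -71. -142.]
```

View pics/g8.png

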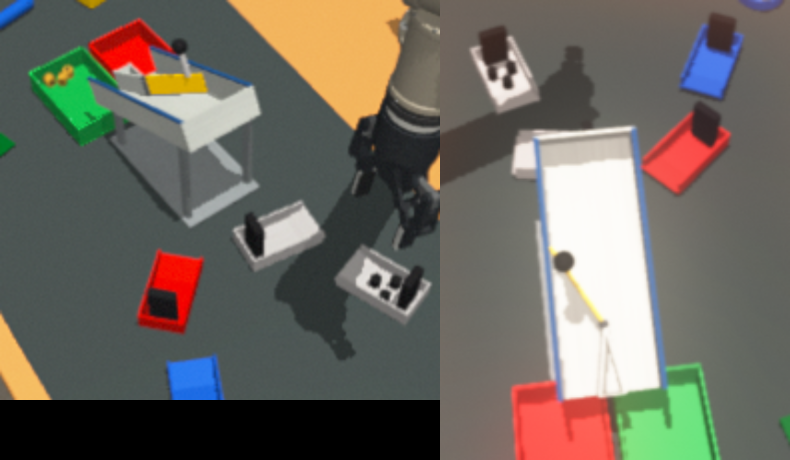

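The final view shows the pan upright and empty on the bench, and the brass group in the far end of the green tray at crop (45-75,65-85). The flap is over, and the black pan is where it was. I'll let the arm settle, check again and hand in.

step_arm(targets=[[8,0,0,0,0],[8,0,0,0,0],[8,0,0,0,0],[8,0,0,0,0],[8,0,0,0,0]])

```text
time_s: 27.25
position: [0.5145, 0.3619, 0.2703]
eef_rot: [-0.008, 0.995, -0.062, 0.079]
ft_force: [-0.5, 0.4, -0.5]
gripper_width: 0.938
```

```bash
python3 br.py fin
python3 - <<'E'
from workcell import robot
print(robot.sense()["joint_velocities"].round(3)); robot.sign_off()
E
```

```text
scene [281. 124.] 74 tray frame mm [ -50. -338.]
scene [182. 147.] 40 tray frame mm [59. -7.]
scene [174. 149.] 24 tray frame mm [67. 19.]
scene [238. 151.] 275 tray frame mm [ -71. -142.]
[-0.006  0.006 -0.012 -0.008 -0.006 -0.002  0.001]
the job is handed in; nothing more can be done
```

I handed the job in at about 27 s of the 64 s allowed. All three brass spacers look to be in the green tray, and no verdict was reported.

**What I did:**
- I pushed the flap fully over so the chute leads to the green tray.
- I gripped the brass pan by its tab and faced its lip to the chute's closed upper end. The tool cannot tilt, so I pivoted the pan about 60° in the jaws against that wall. Backing off then let the parts slide down.
- I swung the empty pan level by lowering its lip onto the bench, and released it near (0.55, 0.18).

**Last checks:**
- **Spacers:** two pictures half a second apart show the same brass blobs inside the green tray, so they are at rest. Two of the spacers show as one merged blob; I counted three separately just after the pour. Part of the tray lies outside the side camera's picture, so this rests on the scene camera.
- **Flap and pans:** the flap is against its wall, the pan is empty and looks upright, and the black-spacer pan is in its place.

**What went wrong:**
- Loosening the grip to 20 N did not let the pan droop, so I used the wall instead.
- On the first set-down, the back of the pan appears to have pressed on a corner of the red look-alike pan, with about 34 N at the wrist. I lifted off and moved; its measured corners shifted by no more than 4 mm.
- The tool had drifted about 10° from vertical by then, with no visible effect on the set-down.

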